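# Change over the bakery's tasting case

## Task

The tasting on the bakery counter changes from croissants to pretzels. First press the croissant case's open lid down until its push latch catches and it stays shut by itself; then press the pretzel case's shut lid so that it springs open and stays open. Check after each press how the lid ended up, press again if it is wrong, and leave the case of bread rolls shut throughout.

Things in the scene. Friction and masses are not known exactly. Their poses are not given: they have to be found in the camera images.
- croissant_pad (a point): Top centre of the red press pad (28 mm disc) on the clear, black-framed lid of the croissant case (golden crescents inside). Lid starts open. Axes are the lid's: x towards the hinge line (130 mm away, 7 mm below the pad's top, on the side away from the robot), y along the hinge, z out of the lid, upright when shut. Pad top 90 mm above the counter when shut, about 146 when open (tilted 26 degrees).
- pretzel_pad (a point): Same point and axes on the like case with dark brown knotted pretzels; lid starts shut. All three lids have a spring and push-push latch: a pad pressed 8 mm or more below its shut height (end stop at 12 mm) and let go changes state: an open lid stays shut, a shut one springs open. Under 4 mm nothing changes. It takes 2 to 5 N. An open lid's pad moves 16 mm towards the robot as it shuts.
- roll_pad (a point): Same point on the like case with round pale bread rolls; starts shut, must stay shut. The three cases stand fixed side by side in any order, turned up to 15 degrees: 170 mm deep, 130 wide, walls 70 high, black base, clear sides, metal front towards the robot. Lids are 150 mm deep, 116 wide; the pad is centred across the lid on its black bar, 20 mm from the free edge, which faces the robot.
Mind the look-alikes: they are no part of the job. What is shaped like the part that bears roll_pad but pink is not meant.

How it is judged:
By the outcome, as a careful person would: the job done as asked, in the order asked, and still so for the second after the job is handed in, with the robot touching nothing.
It also fails if it takes over 38 s, if anything falls off the work surface, if the arm or the gripper's body presses on something with over 40 N, if the wrist force passes 120 N, or if a joint passes its speed limit or range.

## Robot

A 6-joint arm with a two-finger parallel gripper is mounted at the origin on the work surface. World frame = base frame: x ahead of the robot, y to its left, z up, the work surface at z = 0. Lengths are in m, angles in rad, forces in N, time in s.
With the tool pointing down it reaches from about 0.425 to 0.95 m from the base axis. Payload 3.5 kg.
Tool frame: the origin (TCP) lies at the very end of the fingers, on their centre line; the grasp point (between the pads) lies 19 mm behind it (grip_depth is the distance from the TCP to the grasp point, in m); x points along the fingers, z is the direction in which the jaws open and shut, and the axes are right-handed (so a half turn about x gives the same grasp; the last joint's range is limited). The gripper opens to 85 mm and grips with 20 to 120 N. Pads are 22 mm wide; open, the fingers measure 114 mm over their backs; the gripper's body (76 mm by 85 mm) begins 54 mm behind the grasp point. The pads swing forward as they close: fully open they stand 13 mm farther back than shut.
Start: joints at [-1.442, 0.286, 1.577, -0, 1.279, -0.15], TCP at [0.186, -0.649, 0.231] pointing down, gripper open.
Joint ranges: [-2.77, 2.77], [-0.9, 2.22], [0.21, 2.48], [-1.53, 4.67], [0.24, 2.81], [-2.84, 2.84]. Speed limits (rad/s): [2.79, 2.79, 3.14, 3.14, 3.14, 3.14].

## Interface

Orientations are given as a unit quaternion [x, y, z, w].
In Python, from plant import get_state, read_camera, calibration, sign_off, recognise, grip_depth gives the robot as it stands. The module is installed in compiled form; this text tells all that it offers.
- The arm moves only by the tool servo_tool, never from a script. Its argument "deltas" is a list that holds one entry, the list of rows, each a list of 4 numbers: the shift along the world's x, y, z scaled (see below), then the turn about the world's z scaled (see below). In form: [[[tx, ty, tz, spin], ...]]. A call has exactly 5 rows; each row is the pose to reach, as a shift and turn from the pose commanded when the call began; what a row does not reach only later rows make up. The controller multiplies each number of a shift by 10 cm and each number of a turn by 90 degrees. A row lasts 1/10 s, in which the tool goes at most 50 mm and 8.59 degrees, less where a joint would pass 70% of its speed; a pose out of reach is approached as far as the arm can. A call with a number of a shift or a turn outside -1 to 1 is refused whole. A call with a gripper value outside its range is refused whole. "claw" is the gripper's target within -1 to 1 (fully open at 1, half-way at 0, shut at -1), set as the call begins (left out, the last holds). The fingers move at their own pace and stop on an object; "force" is the grip in N (left out, the last holds). Time passes only in rows, so rows that repeat a pose let the fingers close, or fill a call up. It gives the time, the measured TCP pose, the force and the opening at its end, in the units of the state.
- get_state(): the state, without advancing time (a new reading comes with each control period).
- read_camera(name): name is "side" or "top"; returns the picture (400x640x3 uint8, blue, green, red); there is no depth.
- calibration(name): a dict with "intrinsics" (3x3 intrinsics, pixels), "R" (3x3) and "t" (3): a world point X has camera coordinates R X + t. Camera axes: x right, y down, z forward; pixel columns grow to the right and rows downward; lengths in m; the calibration is good to about 2 mm. A picture is of the moment at which its call begins. calibration takes no time and is no camera call.
- sign_off(): hands the job in, once; it reports no verdict.
Trained networks look in the newest picture that a camera, given by its name, has taken for a name from the list of things; names that differ only in an ending like _2 or _b are one class to them, and where a whole thing is asked for, a point or a joint stands for the part that bears it (a point fixed in the world has none). Each returns a list of dicts, best first, with "p" (0 to 1); they miss things now and then, are a little off and sometimes report something else, mostly with a low value. They report only what shows in the picture. A call takes as long as a camera call. They do not tell look-alikes from the thing itself.
- recognise(camera, query): "at" ([x, y, z] in m, in world coordinates, good to about 4 mm: the middle of the surface that is visible of it).
The state is a dict: "time": time; "qpos": joint angles; "dq": joint speeds; "joint_efforts": joint torques, N m; "eef_pos": TCP position; "tcp_rot": TCP orientation; "contact_force": force on the tool from outside, world axes, zero at the start; "wrist_torque": the same for the moment, N m; "opening": opening from 0.0 (shut) to 1.0 (fully open).
Only numpy, scipy, OpenCV 4.12 (cv2) and the standard library are available. Lean on these libraries where they do the work, as an engineer would, in place of code of your own. Each camera call takes 0.05 s, during which the arm holds its last target. There are 200 camera calls.

## Working session

There is one attempt and no reset: what is moved stays moved. The work goes in short steps, Python scripts to look and compute and a tool call to move; the robot and the scene stay as the last step left them, time stands still between calls to the robot, and variables do not carry over. Pictures are saved under pics/ and viewed, about 8 in all and at most 12, crops included, and the job is handed in when it is done.

Besides the shell and the picture viewer there is one more tool, called after "Emit:" as name([rows], argument=value, ...), one row to a line, values as JSON. servo_tool: Moves the arm, as the interface text tells. Its arguments: {"type":"object","properties":{"deltas":{"type":"array"},"claw":{"type":"number"},"force":{"type":"number"}},"required":["deltas"]}

```bash
mkdir -p pics
python3 - <<'E'
from plant import *
import cv2,numpy as np
for n in("top","side"):
    cv2.imwrite(f"pics/{n}0.png",read_camera(n))
    for q in("croissant_pad","pretzel_pad","roll_pad"):
        for d in recognise(n,q)[:4]:
            c=calibration(n);u=c["intrinsics"]@(c["R"]@np.array(d["at"])+c["t"]);print(n,q,np.round(d["at"],3),round(d["p"],2),(u[:2]/u[2]).round())
s=get_state();print(s["time"],s["eef_pos"],s["tcp_rot"],s["contact_force"],s["opening"])
E
```

```text
top croissant_pad [ 0.557 -0.248  0.118] 0.79 [444. 133.]
top pretzel_pad [0.536 0.242 0.081] 0.89 [235. 144.]
top roll_pad [0.587 0.008 0.084] 0.82 [333. 123.]
top roll_pad [0.296 0.337 0.083] 0.69 [193. 245.]
top roll_pad [ 0.341 -0.031  0.084] 0.59 [350. 226.]
side croissant_pad [ 0.55  -0.226  0.117] 0.75 [332. 141.]
side pretzel_pad [0.529 0.258 0.088] 0.78 [252. 239.]
side roll_pad [0.578 0.019 0.084] 0.97 [286. 185.]
side roll_pad [ 0.337 -0.011  0.085] 0.94 [372. 200.]
side roll_pad [0.288 0.349 0.088] 0.88 [332. 304.]
0.4 [ 0.18580643 -0.64881336  0.23108298] [ 0.42578142  0.5647149  -0.42556455  0.56453705] [-0.03825378 -0.58638292  0.54256344] 0.9995327956359807
```

View pics/top0.png

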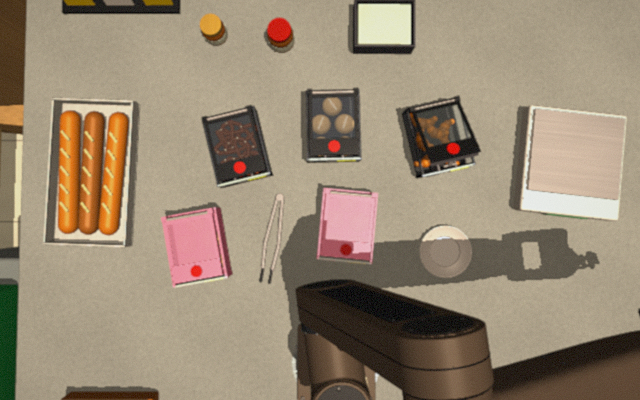

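View pics/side0.png

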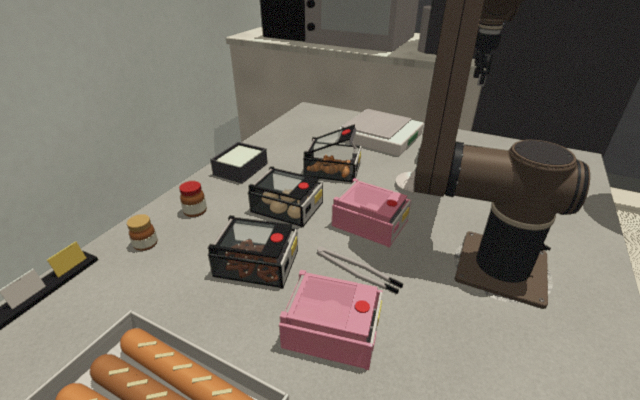

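The top view shows three black cases. The pretzel case has its pad at (240,168), the rolls at (334,146), and the open croissant case at (454,149). The pink look-alikes are at (196,271) and (346,249) and are not meant. I'll measure the red pads and confirm in a crop.

```bash
cat > h.py <<'E'
from plant import *
import cv2,numpy as np
def blobs(n,im):
    b,g,r=[im[...,i].astype(int) for i in range(3)]
    m=((r>110)&(g<70)&(b<70)).astype(np.uint8)
    k,_,st,c=cv2.connectedComponentsWithStats(m)
    return [c[i] for i in range(1,k) if 15<st[i,4]<400]
def ray(n,p,z):
    c=calibration(n);R,t=np.array(c["R"]),np.array(c["t"])
    d=R.T@np.linalg.inv(c["intrinsics"])@[p[0],p[1],1];o=-R.T@t
    return o+d*(z-o[2])/d[2]
def tri(p,q):
    P=[np.array(calibration(n)["intrinsics"])@np.c_[calibration(n)["R"],calibration(n)["t"]] for n in("top","side")]
    X=cv2.triangulatePoints(*P,np.float64(p).reshape(2,1),np.float64(q).reshape(2,1)).ravel();return X[:3]/X[3]
def proj(n,X):
    c=calibration(n);u=c["intrinsics"]@(c["R"]@np.array(X)+c["t"]);return u[:2]/u[2]
E
python3 - <<'E'
from h import *
t,s=cv2.imread("pics/top0.png"),cv2.imread("pics/side0.png")
bt,bs=blobs("top",t),blobs("side",s)
print(bt,bs)
for p in bt:
    for q in bs:
        X=tri(p,q);e=np.linalg.norm(proj("top",X)-p)+np.linalg.norm(proj("side",X)-q)
        if e<6 and 0.05<X[2]<.2: print(p.round(1),q.round(1),X.round(4),e.round(2),ray("top",p,.09).round(4),ray("side",q,.09).round(4),ray("top",p,.146).round(4),ray("side",q,.146).round(4))
cv2.imwrite("pics/crop.png",cv2.resize(t[80:200,190:490],None,fx=2.6,fy=2.6,interpolation=cv2.INTER_CUBIC))
E
```

```text
[array([219.875 ,  33.8125]), array([ 78.62962963, 125.2962963 ]), array([100.71428571, 136.28571429]), array([333.77443609, 145.77443609]), array([452.92741935, 148.06451613]), array([ 77.96296296, 170.        ]), array([ 99.16, 164.96]), array([239.1119403 , 166.91791045]), array([122.13636364, 172.13636364]), array([ 77.48780488, 211.90243902]), array([117.58823529, 220.64705882]), array([ 94.75      , 224.45833333]), array([220.68421053, 224.86842105]), array([225.98181818, 252.41818182]), array([345.44827586, 249.22413793]), array([195.73493976, 270.61445783])] [array([345.71428571, 131.17857143]), array([189.5508982 , 186.53293413]), array([303.16363636, 185.16363636]), array([391.61403509, 202.9122807 ]), array([276.34408602, 237.01075269]), array([361.69047619, 306.68253968])]
[333.8 145.8] [303.2 185.2] [0.5311 0.0058 0.088 ] 0.21 [0.5306 0.0058 0.09  ] [0.5299 0.0088 0.09  ] [0.5234 0.0076 0.146 ] [0.4865 0.088  0.146 ]
[452.9 148.1] [345.7 131.2] [ 0.5184 -0.2603  0.1442] 0.1 [ 0.5251 -0.2752  0.09  ] [ 0.564  -0.3744  0.09  ] [ 0.5181 -0.2599  0.146 ] [ 0.5171 -0.2566  0.146 ]
[239.1 166.9] [276.3 237. ] [0.4809 0.2294 0.0887] 0.28 [0.4806 0.2291 0.09  ] [0.4804 0.2309 0.09  ] [0.4757 0.2201 0.146 ] [0.442  0.2876 0.146 ]
[345.4 249.2] [391.6 202.9] [ 0.2877 -0.0212  0.0855] 0.5 [ 0.2876 -0.0211  0.09  ] [ 0.2868 -0.0143  0.09  ] [ 0.292 -0.018  0.146] [0.268  0.0672 0.146 ]
[195.7 270.6] [361.7 306.7] [0.2375 0.3298 0.0856] 0.41 [0.2377 0.3286 0.09  ] [0.2368 0.3336 0.09  ] [0.2446 0.3148 0.146 ] [0.223 0.38  0.146]
```

View pics/crop.png

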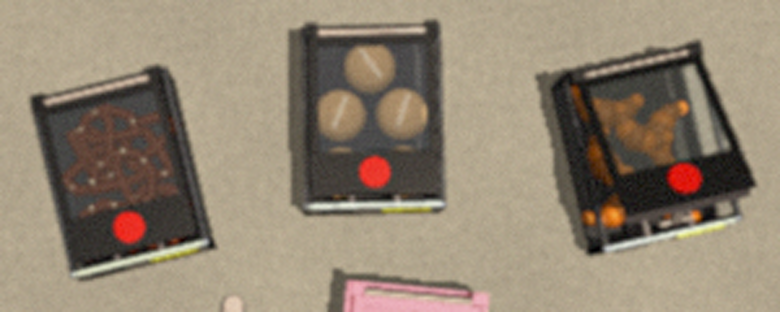

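The crop confirms that the right-hand open case holds crescents, the left one knotted pretzels and the middle one rolls. The triangulated heights (0.144, 0.089, 0.088) match the ones given. I'll shut the gripper and go over the croissant pad.

Emit:
servo_tool([
  [[0.16,0.2,0,0],[0.32,0.4,0,0],[0.48,0.6,0,0],[0.64,0.8,0,0],[0.8,1,0,0]],
], claw=-1)

```text
time: 0.9
eef_pos: [0.2663, -0.5481, 0.2314]
tcp_rot: [0.426, 0.565, -0.426, 0.565]
contact_force: [-0.8, -0.0, -0.2]
opening: 0.142
```

Emit:
servo_tool([
  [[0.16,0.2,0,0],[0.32,0.4,0,0],[0.48,0.6,0,0],[0.64,0.8,0,0],[0.8,1,0,0]],
])

```text
time: 1.4
eef_pos: [0.3464, -0.4481, 0.2315]
tcp_rot: [0.426, 0.564, -0.426, 0.565]
contact_force: [0.1, -0.9, -0.1]
opening: -0.002
```

Emit:
servo_tool([
  [[0.16,0.2,0,0],[0.32,0.4,0,0],[0.48,0.6,0,0],[0.64,0.8,0,0],[0.8,1,0,0]],
])

```text
time: 1.9
eef_pos: [0.4264, -0.348, 0.2315]
tcp_rot: [0.426, 0.564, -0.426, 0.565]
contact_force: [-0.3, -0.7, 0.1]
opening: 0.002
```

Emit:
servo_tool([
  [[0.2,0.2,-0.08,0],[0.4,0.4,-0.16,0],[0.6,0.6,-0.25,0],[0.8,0.89,-0.35,0],[0.92,0.89,-0.4,0]],
])

```text
time: 2.4
eef_pos: [0.5185, -0.2568, 0.1903]
tcp_rot: [0.425, 0.566, -0.424, 0.565]
contact_force: [-0.2, -0.0, -0.3]
opening: -0.001
```

Emit:
servo_tool([
  [[0,-0.01,-0.12,0],[0,-0.01,-0.25,0],[0,-0.01,-0.35,0],[0,-0.01,-0.42,0],[0,-0.01,-0.42,0]],
])

```text
time: 2.9
eef_pos: [0.517, -0.2612, 0.148]
tcp_rot: [0.426, 0.565, -0.426, 0.564]
contact_force: [-0.0, 0.1, 0.4]
opening: -0.001
```

Emit:
servo_tool([
  [[-0.06,-0.01,-0.14,0],[-0.11,-0.02,-0.29,0],[-0.14,-0.03,-0.44,0],[-0.15,-0.04,-0.56,0],[-0.15,-0.04,-0.56,0]],
])

```text
time: 3.4
eef_pos: [0.5011, -0.264, 0.0905]
tcp_rot: [0.426, 0.566, -0.426, 0.563]
contact_force: [-0.9, -0.9, 1.4]
opening: -0.001
```

Emit:
servo_tool([
  [[0,0,-0.04,0],[0,0,-0.08,0],[0,0,-0.11,0],[0,0,-0.11,0],[0,0,-0.11,0]],
])

```text
time: 3.9
eef_pos: [0.5027, -0.2646, 0.0822]
tcp_rot: [0.426, 0.565, -0.426, 0.564]
contact_force: [-2.3, 0.7, 2.8]
opening: -0.002
```

Emit:
servo_tool([
  [[0,0,-0.02,0],[0,0,-0.025,0],[0,0,-0.025,0],[0,0,-0.025,0],[0,0,-0.025,0]],
])

```text
time: 4.4
eef_pos: [0.503, -0.2648, 0.08]
tcp_rot: [0.426, 0.564, -0.426, 0.565]
contact_force: [-0.3, 1.4, 2.1]
opening: 0.004
```

Emit:
servo_tool([
  [[0,0,0.1,0],[0,0,0.3,0],[0,0,0.6,0],[0,0,0.9,0],[0,0,1,0]],
])

```text
time: 4.9
eef_pos: [0.5045, -0.2664, 0.1841]
tcp_rot: [0.426, 0.562, -0.426, 0.567]
contact_force: [0.7, -0.8, -0.5]
opening: -0.003
```

Emit:
servo_tool([
  [[0,0.2,0,0],[-0.05,0.4,0,0],[-0.1,0.6,0,0],[-0.15,0.8,0,0],[-0.2,1,0,0]],
])

```text
time: 5.4
eef_pos: [0.4818, -0.1628, 0.1788]
tcp_rot: [0.426, 0.565, -0.426, 0.564]
contact_force: [0.3, 0.2, -0.2]
opening: -0.001
```

```bash
cat > look.py <<'E'
import sys
from h import *
k=sys.argv[1]
t,s=read_camera("top"),read_camera("side")
for p in blobs("top",t):
    for q in blobs("side",s):
        X=tri(p,q);e=np.linalg.norm(proj("top",X)-p)+np.linalg.norm(proj("side",X)-q)
        if e<6 and 0.06<X[2]<.2: print(p.round(1),q.round(1),X.round(4),e.round(2))
cv2.imwrite(f"pics/l{k}.png",np.hstack([cv2.resize(t[60:300,150:500],None,fx=1.1,fy=1.1),cv2.resize(s[100:360,180:430],(254,264))]))
S=get_state();print(S["time"],S["eef_pos"],S["contact_force"])
E
python3 look.py 1
```

```text
[333.4 145.6] [302.7 185.3] [0.5317 0.0067 0.0879] 0.41
[239.2 166.9] [276.2 237.1] [0.4811 0.2295 0.0884] 0.49
[344.8 249. ] [391.3 203.3] [ 0.2881 -0.0197  0.085 ] 0.36
[196.4 271.1] [362.8 306.2] [0.2362 0.3282 0.0858] 0.19
5.5 [ 0.48176605 -0.16189214  0.17905959] [ 0.42317561 -1.0082326  -0.08672341]
```

View pics/l1.png

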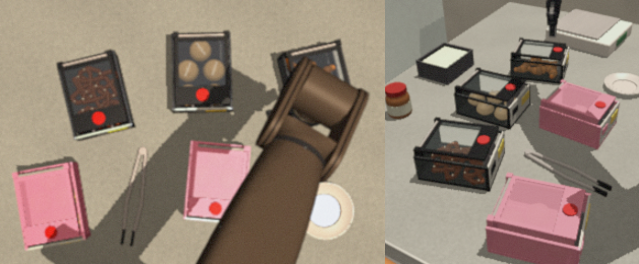

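The side view shows the croissant lid shut, with its pad at about (558,48) in the composite. In the top view the arm hides it. I'll move towards the pretzel case and recheck with a clear view before pressing.

Emit:
servo_tool([
  [[0,0.2,0,0],[0,0.4,0,0],[0,0.6,0,0],[0,0.8,0,0],[0,1,0,0]],
])

```text
time: 6.0
eef_pos: [0.4828, -0.0642, 0.1798]
tcp_rot: [0.426, 0.564, -0.426, 0.565]
contact_force: [1.0, -0.2, -1.3]
opening: -0.002
```

Emit:
servo_tool([
  [[0,0.2,0,0],[0,0.4,0,0],[0,0.6,0,0],[0,0.8,0,0],[0,1,0,0]],
])

```text
time: 6.5
eef_pos: [0.4829, 0.0358, 0.1799]
tcp_rot: [0.426, 0.564, -0.426, 0.565]
contact_force: [-0.0, 0.3, 0.0]
opening: -0.0
```

Emit:
servo_tool([
  [[0,0.2,0,0],[0,0.4,0,0],[0,0.6,0,0],[0,0.8,0,0],[0,1,0,0]],
])

```text
time: 7.0
eef_pos: [0.4829, 0.1359, 0.1798]
tcp_rot: [0.426, 0.564, -0.426, 0.565]
contact_force: [0.2, 0.6, -0.2]
opening: 0.005
```

Emit:
servo_tool([
  [[0,0.2,0,0],[0,0.4,0,0],[0,0.6,0,0],[0,0.92,0,0],[0,0.92,0,0]],
])

```text
time: 7.5
eef_pos: [0.4827, 0.2295, 0.1799]
tcp_rot: [0.425, 0.565, -0.424, 0.565]
contact_force: [-0.5, -0.6, -0.1]
opening: -0.002
```

```bash
python3 look.py 2
```

```text
[333.8 145.7] [303.2 185.2] [0.5312 0.0057 0.0879] 0.19
[447.9 157.5] [349.6 148.2] [ 0.5035 -0.264   0.0862] 0.3
[345.2 249.1] [391.7 203.1] [ 0.2877 -0.0208  0.0852] 0.23
7.6 [0.48268465 0.22738328 0.17966718] [ 0.11757268 -0.21814344 -0.99147727]
```

The croissant pad is at z=0.086, at its predicted shut position, so the first lid is latched. Now I'll press the pretzel pad.

Emit:
servo_tool([
  [[-0.01,0.01,-0.25,0],[-0.01,0.01,-0.5,0],[-0.01,0.01,-0.7,0],[-0.01,0.01,-0.84,0],[-0.01,0.01,-0.84,0]],
])

```text
time: 8.1
eef_pos: [0.4803, 0.2269, 0.0935]
tcp_rot: [0.425, 0.565, -0.427, 0.563]
contact_force: [0.3, -0.4, -0.3]
opening: 0.001
```

Emit:
servo_tool([
  [[0,0,-0.04,0],[0,0,-0.08,0],[0,0,-0.12,0],[0,0,-0.155,0],[0,0,-0.155,0]],
])

```text
time: 8.6
eef_pos: [0.4827, 0.2281, 0.0807]
tcp_rot: [0.426, 0.564, -0.425, 0.565]
contact_force: [1.6, -1.2, 1.9]
opening: -0.001
```

Emit:
servo_tool([
  [[0,0,-0.01,0],[0,0,-0.01,0],[0,0,0.2,0],[0,0,0.5,0],[0,0,0.9,0]],
])

```text
time: 9.1
eef_pos: [0.4794, 0.2279, 0.1683]
tcp_rot: [0.424, 0.566, -0.427, 0.563]
contact_force: [0.2, -1.3, 0.2]
opening: -0.0
```

Emit:
servo_tool([
  [[0,0,0.3,0],[0,0,0.6,0],[-0.1,-0.3,0.6,0],[-0.2,-0.6,0.6,0],[-0.2,-1,0.6,0]],
])

```text
time: 9.6
eef_pos: [0.4601, 0.1284, 0.2297]
tcp_rot: [0.425, 0.566, -0.425, 0.564]
contact_force: [0.4, -0.5, 0.3]
opening: -0.002
```

Emit:
servo_tool([
  [[0,-0.2,0,0],[0,-0.5,0,0],[0,-0.9,0,0],[0,-1,0,0],[0,-1,0,0]],
])

```text
time: 10.1
eef_pos: [0.4614, 0.0275, 0.2297]
tcp_rot: [0.427, 0.565, -0.426, 0.563]
contact_force: [-0.1, 0.4, -0.2]
opening: 0.001
```

Emit:
servo_tool([
  [[0,-0.2,0,0],[0,-0.4,0,0],[0,-0.6,0,0],[0,-0.6,0,0],[0,-0.6,0,0]],
])

```text
time: 10.6
eef_pos: [0.4617, -0.0307, 0.23]
tcp_rot: [0.426, 0.565, -0.425, 0.564]
contact_force: [-0.0, 0.6, 0.2]
opening: -0.002
```

```bash
python3 look.py 3
```

```text
[447.9 157.3] [349.6 148.2] [ 0.5038 -0.264   0.0861] 0.15
[233.8 158.3] [268.4 216.5] [0.4955 0.2327 0.1438] 0.14
[195.7 270.6] [361.6 306.7] [0.2375 0.3299 0.0857] 0.42
10.7 [ 0.46172332 -0.03061481  0.23010446] [0.71982605 0.40353997 0.30091931]
```

View pics/l3.png

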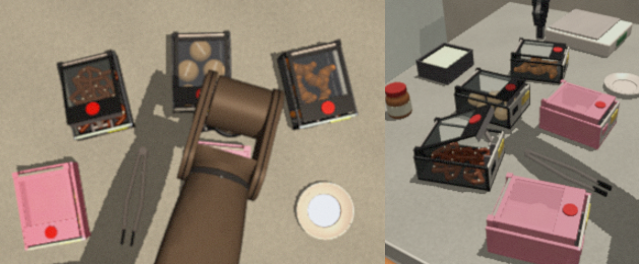

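The pretzel pad is now at z=0.144, so that lid is open. The croissant pad is at 0.086 (shut), and the roll lid looks flat in the side view. The arm is clear, so I'll hand in.

```bash
python3 -c "
from plant import *
print(sign_off(),get_state()['time'])"
```

```text
the job is handed in; nothing more can be done
the job is handed in; nothing more can be done
```

I pressed the croissant lid shut first, then pressed the pretzel lid, which sprang open. Each took one press of about 10 mm, and neither had to be repeated. I handed the job in about 10.7 s into the run.

My last checks, with the arm clear of everything:
- **Croissant lid:** shut. Its pad measured 0.086 m high, the same before and after the pretzel press. That is 4 mm under the nominal 0.090 m; the shut roll and pretzel pads read about 2 mm low.
- **Pretzel lid:** open. Its pad measured 0.144 m high, against about 0.146 m expected.
- **Roll lid:** never touched, and it looked shut in the last side picture. I couldn't measure its height in that picture because the arm hid its pad from the top camera; before the pretzel press it was 0.088 m, unchanged.

The force readings stayed below about 4 N throughout.

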